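# Load the quail egg setter trays by colour and couple the turner

## Task

Load every egg carrier upright and flat on the floor of the setter tray of its own colour, red in red and blue in blue. When all are loaded, couple the turner: slide the yellow plate along its guide bed, without lifting it out of the guide, until its hole comes over the brass pin and it drops flat onto the lower floor. Leave the bottle, the jar and the hygrometer where they are.

Things in the scene. Friction and masses are not known exactly. Their poses are not given: they have to be found in the camera images.
- red1: Red egg carrier with 4 quail eggs: red plastic block 90 (x) x 54 (y) x 20 mm high, egg tops 45 mm, in the middle an upright grip tab 30 (x) x 12 (y) mm, free from 20 mm up to its top at 72 mm; grip it across y. About 0.15 kg. Origin: centre of the underside, z up when upright. May be absent. Starts upright on the table at the robot's right
- blue1: Blue egg carrier with 4 quail eggs: blue plastic block 90 (x) x 54 (y) x 20 mm high, egg tops 45 mm, in the middle an upright grip tab 30 (x) x 12 (y) mm, free from 20 mm up to its top at 72 mm; grip it across y. About 0.15 kg. Origin: centre of the underside, z up when upright. May be absent. Starts upright on the table at the robot's right
- red2: Red egg carrier with 4 quail eggs: red plastic block 90 (x) x 54 (y) x 20 mm high, egg tops 45 mm, in the middle an upright grip tab 30 (x) x 12 (y) mm, free from 20 mm up to its top at 72 mm; grip it across y. About 0.15 kg. Origin: centre of the underside, z up when upright. May be absent. Starts upright on the table at the robot's right
- blue2: Blue egg carrier with 4 quail eggs: blue plastic block 90 (x) x 54 (y) x 20 mm high, egg tops 45 mm, in the middle an upright grip tab 30 (x) x 12 (y) mm, free from 20 mm up to its top at 72 mm; grip it across y. About 0.15 kg. Origin: centre of the underside, z up when upright. May be absent. Starts upright on the table at the robot's right
- red3: Red egg carrier with 4 quail eggs: red plastic block 90 (x) x 54 (y) x 20 mm high, egg tops 45 mm, in the middle an upright grip tab 30 (x) x 12 (y) mm, free from 20 mm up to its top at 72 mm; grip it across y. About 0.15 kg. Origin: centre of the underside, z up when upright. May be absent. Starts upright on the table at the robot's right
- blue3: Blue egg carrier with 4 quail eggs: blue plastic block 90 (x) x 54 (y) x 20 mm high, egg tops 45 mm, in the middle an upright grip tab 30 (x) x 12 (y) mm, free from 20 mm up to its top at 72 mm; grip it across y. About 0.15 kg. Origin: centre of the underside, z up when upright. May be absent. Starts upright on the table at the robot's right
- red4: Red egg carrier with 4 quail eggs: red plastic block 90 (x) x 54 (y) x 20 mm high, egg tops 45 mm, in the middle an upright grip tab 30 (x) x 12 (y) mm, free from 20 mm up to its top at 72 mm; grip it across y. About 0.15 kg. Origin: centre of the underside, z up when upright. May be absent. Starts upright on the table at the robot's right
- blue4: Blue egg carrier with 4 quail eggs: blue plastic block 90 (x) x 54 (y) x 20 mm high, egg tops 45 mm, in the middle an upright grip tab 30 (x) x 12 (y) mm, free from 20 mm up to its top at 72 mm; grip it across y. About 0.15 kg. Origin: centre of the underside, z up when upright. May be absent. Starts upright on the table at the robot's right
- tray_red: Red setter tray, fixed, an open box 120 (its x) x 256 (its y) x 25 mm high, walls 4 mm, floor 4 mm thick. Origin: centre of the underside on the table. Takes up to four carriers side by side along y, their long sides along x. The two trays stand to the robot's left and may change places
- tray_blue: Blue setter tray, fixed, an open box 120 (its x) x 256 (its y) x 25 mm high, walls 4 mm, floor 4 mm thick. Origin: centre of the underside on the table. Takes up to four carriers side by side along y, their long sides along x. The two trays stand to the robot's left and may change places
- bed: Fixed guide bed, its x running away from the robot to a green gearbox (x 150 to 235 mm, 105 mm high). Origin: on the table, mid-width, at the step between two floors: near floor (x -160 to 0 mm, bright) 20 mm above the table, far floor (x 0 to 150 mm, dark, with the brass pin) 10 mm. Grey side walls 90 mm apart inside, 34 mm high, 8 mm thick
- pin (a point): Top centre of the fixed brass pin, 18 mm in diameter, 9.5 mm tall above the far floor (top 19.5 mm above the table, 0.5 mm below the near floor), 70 mm beyond the step on the bed's centre line
- plate: Loose yellow plate 130 (x, along the bed, away from the robot) x 84 x 8 mm, 0.3 kg, a 28 mm hole at its centre, black grip tab behind it. Origin: underside, hole's centre. Starts on the near floor (20 mm high), 3 mm play to each wall. Slid along, it rides onto the pin's top until the hole is over the pin; let go there it drops flat onto the far floor (10 mm high)
- plate_hole (a point): Centre of the plate's hole, at its underside
- plate_grip (a point): Point to grip on the plate's black tab: 43 mm behind the hole's centre, 45 mm above the plate's underside. The tab is 34 mm (plate x) x 12 mm (plate y), its top 63 mm above the underside; grip it across its 12 mm
- spray: Bystander: white bottle with blue cap, 60 mm in diameter, 170 mm tall; origin under its centre
- jar: Bystander: amber jar with black lid, 64 mm in diameter, 90 mm tall; origin under its centre
- hygro: Bystander: flat white hygrometer 60 x 90 x 18 mm lying on the table; origin under its centre

How it is judged:
By the outcome, as a careful person would: the job done as asked, in the order asked, and still so for the second after the job is handed in, with the robot touching nothing.
Of red1, blue1, red2, blue2, red3, blue3, red4, blue4 only 6 to 8 are there at a start; the rules pass over those that are not, and their reading is None.
At some moment in a run one of red1, blue1, red2, blue2, red3, blue3, red4, blue4 may be knocked a few centimetres aside while the robot is not near it.
Once in a run the grip may slacken for a moment while it holds something.
It also fails if it takes over 210 s, if anything falls off the work surface, if the arm or the gripper's body presses on something with over 40 N, if the wrist force passes 120 N, or if a joint passes its speed limit or range.

## Robot

A 7-joint arm with a two-finger parallel gripper is mounted at the origin on the work surface. World frame = base frame: x ahead of the robot, y to its left, z up, the work surface at z = 0. Lengths are in mm, angles in rad, forces in N, time in s.
With the tool pointing down it reaches from about 425 to 925 mm from the base axis. Payload 6.8 kg.
Tool frame: the origin (TCP) lies at the very end of the fingers, on their centre line; the grasp point (between the pads) lies 19 mm behind it; z points along the fingers, y is the direction in which the jaws open and shut (so a half turn about z gives the same grasp; the last joint's range is limited). The gripper opens to 88 mm and grips with 3 to 60 N. Pads are 20 mm wide; open, the fingers measure 115 mm over their backs; the gripper's body (75 mm by 178 mm) begins 61 mm behind the grasp point.
Start: joints at [1.044, 0.477, 0.022, 1.555, -0.011, 1.109, -0.083], TCP at [274.509, -616.678, 222.664] pointing down, gripper open.
Joint ranges: [-2.96, 2.96], [-0.34, 2.1], [-1.41, 1.46], [0.24, 2.44], [-1.37, 4.51], [0.17, 1.92], [-2.96, 2.96]. Speed limits (rad/s): [2.39, 2.39, 3.14, 3.14, 3.14, 3.14, 3.14].

## Interface

Orientations are given as a rotation vector (axis times angle).
In Python, from bench import manip gives the robot as it stands.
- The arm moves only by the tool jog_arm, never from a script. Its argument "steps" is a list of rows, each a list of 3 entries, a list of its own where there are three numbers: the turn, a rotation vector about the world's x, y, z in degrees, then the shift along the world's x, y, z in cm, then the closure in counts, from 0 (fully open) to 255 (shut). In form: [[[ax, ay, az], [x, y, z], gripper], ...]. A call has 1 to 8 rows; each row shifts and turns the commanded pose from where the row before left it; what a row does not reach is not made up. A row lasts 1/8 s, in which the tool goes at most 62.5 mm and 10.7 degrees, less where a joint would pass 70% of its speed; a pose out of reach is approached as far as the arm can. A call with a gripper value outside its range is refused whole. The fingers move at their own pace and stop on an object; "squeeze" is the grip in N (left out, the last holds). Time passes only in rows, so rows that do not move let the fingers close. It gives the time, the measured TCP pose, the force and the opening at its end, in the units of the state.
- manip.observe(): the state, without advancing time (a new reading comes with each control period).
- manip.camera(name): name is "scene" or "top" or "wrist"; returns the picture (480x640x3 uint8, red, green, blue); there is no depth.
- manip.camera_params(name): a dict with "mtx" (3x3 intrinsics, pixels), "R" (3x3) and "t" (3): a world point X has camera coordinates R X + t; the wrist camera has in their place "hand_eye" (4x4, takes a point from camera to tool coordinates, whose origin is the TCP and whose axes are the flange's). Camera axes: x right, y down, z forward; pixel columns grow to the right and rows downward; lengths in mm; the calibration is good to about 2 mm. A picture is of the moment at which its call begins: read the wrist's pose just before it. camera_params takes no time and is no camera call.
- manip.close_job(): hands the job in, once; it reports no verdict.
The state is a dict: "t": time; "q": joint angles; "joint_vel": joint speeds; "joint_torque": joint torques, N m; "position": TCP position; "eef_rot": TCP orientation; "contact_force": force on the tool from outside, world axes, zero at the start; "torque": the same for the moment, N m; "finger_gap": finger opening in mm.
Only numpy, scipy, OpenCV 4.12 (cv2) and the standard library are available. Lean on these libraries where they do the work, as an engineer would, in place of code of your own. Each camera call takes 0.05 s, during which the arm holds its last target. There are 200 camera calls.

## Working session

There is one attempt and no reset: what is moved stays moved. The work goes in short steps, Python scripts to look and compute and a tool call to move; the robot and the scene stay as the last step left them, time stands still between calls to the robot, and variables do not carry over. Pictures are saved under pics/ and viewed, about 12 in all and at most 16, crops included, and the job is handed in when it is done.

Besides the shell and the picture viewer there is one more tool, called after "Call:" as name(argument=value, ...) on one line, values as JSON. jog_arm: Moves the arm, as the interface text tells. Its arguments: {"type":"object","properties":{"steps":{"type":"array"},"squeeze":{"type":"number"}},"required":["steps"]}

```bash
mkdir -p pics; ls; python3 - <<'E'
from bench import manip
import cv2
s=manip.observe();print(s)
for n in("scene","top"):
    im=manip.camera(n);cv2.imwrite(f"pics/{n}0.png",im[:,:,::-1]);p=manip.camera_params(n);print(n,p)
print(manip.camera_params("wrist"))
E
```

```text
pics
{'t': 0.0, 'q': array([ 1.04392596,  0.47778891,  0.02234639,  1.55641522, -0.01149223,
        1.1093094 , -0.08311274]), 'joint_vel': array([-0.00039502, -0.00067688, -0.00179171,  0.00131984, -0.00084548,
        0.00066281,  0.00100703]), 'joint_torque': array([ 2.25803424e-04, -5.82848346e+01,  1.53492272e+00, -2.72602469e+01,
       -5.42969839e-02,  1.70054182e-02,  1.48343820e-04]), 'position': array([ 274.22074217, -616.14158194,  221.70466746]), 'eef_rot': array([-3.07129379e+00, -6.52660144e-01,  8.02092367e-04]), 'contact_force': array([ 0.16547051, -0.853621  ,  1.35694333]), 'torque': array([0.03813222, 0.00376185, 0.00515486]), 'finger_gap': 87.63173342047538}
scene {'mtx': array([[488.35425048,   0.        , 307.67481009],
       [  0.        , 488.35425048, 232.12701694],
       [  0.        ,   0.        ,   1.        ]]), 'R': array([[-0.65894513,  0.75211414, -0.01075363],
       [ 0.60402108,  0.52056905, -0.60346201],
       [-0.4482743 , -0.40414377, -0.79731923]]), 't': array([ 452.89546189, -264.16669395, 1370.1134138 ])}
top {'mtx': array([[439.59657723
[... 161 characters left out ...]
-0.99998565,  0.00350483],
       [-0.99831953,  0.00384261, -0.05782178],
       [ 0.05780748, -0.00373324, -0.99832077]]), 't': array([ -85.18747811,  589.54819181, 1046.93137652])}
{'mtx': array([[377.11302323,   0.        , 328.24925025],
       [  0.        , 377.11302323, 238.04896488],
       [  0.        ,   0.        ,   1.        ]]), 'hand_eye': array([[-1.64257018e-03, -9.62886251e-01, -2.69902518e-01,
         7.33940683e+01],
       [ 9.99998651e-01, -1.58957214e-03, -4.14930543e-04,
        -2.98969941e-01],
       [-2.94986081e-05, -2.69902835e-01,  9.62887563e-01,
        -1.61568405e+02],
       [ 0.00000000e+00,  0.00000000e+00,  0.00000000e+00,
         1.00000000e+00]])}
```

View pics/top0.png

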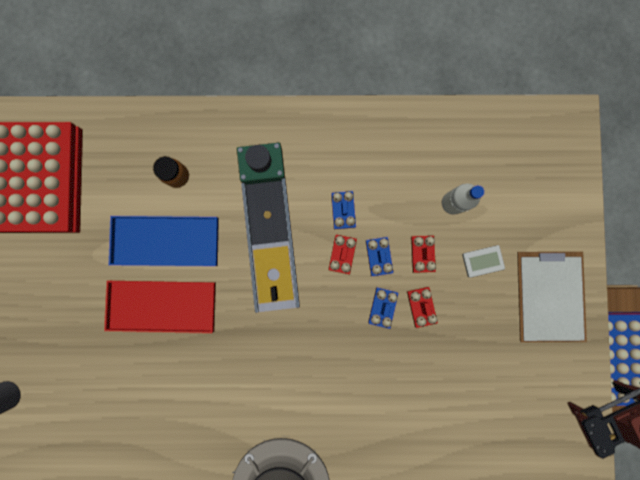

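View pics/scene0.png

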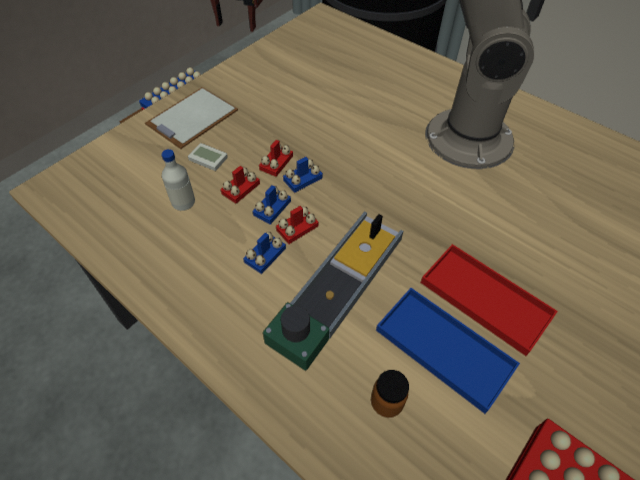

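Top: six carriers (red at about (342,254), (424,254), (423,307); blue at (344,210), (380,257), (383,308)), blue tray at (164,241), red tray at (160,306), the plate at (274,275) and the pin at (267,214). The scene view agrees, and all carriers stand upright.

```bash
cat > h.py <<'E'
from bench import manip
import cv2, numpy as np
from scipy.spatial.transform import Rotation as Ro
def cam(n):
    p=manip.camera_params(n); 
    if n=="wrist":
        s=manip.observe(); T=np.eye(4);T[:3,:3]=Ro.from_rotvec(s["eef_rot"]).as_matrix();T[:3,3]=s["position"]
        C=T@p["hand_eye"]; return p["mtx"],C[:3,:3],C[:3,3]
    return p["mtx"],p["R"].T,-p["R"].T@p["t"]
def ray(c,px,z):
    K,R,o=c; px=np.atleast_2d(px); d=(R@np.linalg.inv(K)@np.c_[px,np.ones(len(px))].T).T
    return o+d*((z-o[2])/d[:,2])[:,None]
def masks(im):
    h=cv2.cvtColor(im,cv2.COLOR_RGB2HSV); H,S,V=cv2.split(h)
    f=lambda a:a.astype(np.uint8)*255
    return {"red":f(((H<6)|(H>173))&(S>150)&(V>60)),"blue":f((H>105)&(H<128)&(S>130)&(V>50)),
            "yellow":f((H>19)&(H<28)&(S>170)&(V>120)),"brass":f((H>10)&(H<28)&(S>110)&(V>90))}
def blobs(m,lo,hi):
    n,l,s,c=cv2.connectedComponentsWithStats(m)
    return [(np.argwhere(l==i)[:,::-1],s[i]) for i in range(1,n) if lo<=s[i][4]<hi]
def rect(c,pts,z):
    P=ray(c,pts,z)[:,:2].astype(np.float32); (x,y),(w,h),a=cv2.minAreaRect(P)
    if w<h: w,h,a=h,w,a+90
    return x,y,w,h,(a+90)%180-90   # centre, long, short, long-axis angle about z from x
def carriers(im,c):
    out=[]
    for k in("red","blue"):
        m=cv2.morphologyEx(masks(im)[k],cv2.MORPH_CLOSE,np.ones((5,5)))
        for p,s in blobs(m,250,1500):
            r=rect(c,p,20)
            if r[1]<300 and r[2]<140: out.append((k,)+tuple(np.round(r,1)))
    return out
def top(): c=cam("top"); return carriers(manip.camera("top"),c)
E
python3 - <<'E'
from h import *
im=cv2.imread("pics/top0.png")[:,:,::-1].copy(); c=cam("top")
for r in carriers(im,c): print(r)
M=masks(im)
for k in("red","blue"):
    for p,s in blobs(M[k],1500,20000): print("tray",k,s,np.round(rect(c,p,25),1))
for p,s in blobs(M["yellow"],300,5000): print("plate",s,np.round(rect(c,p,28),1))
for p,s in blobs(M["brass"][195:232,250:285],8,200): print("pin",s,ray(c,p.mean(0)+[250,195],19.5).round(1))
g=im[265:282,264:284]; h=cv2.cvtColor(g,cv2.COLOR_RGB2HSV)
for p,s in blobs(((h[...,1]<90)&(h[...,2]>100)).astype(np.uint8)*255,20,300): print("hole",s,ray(c,p.mean(0)+[264,265],24).round(1))
E
```

```text
('red', np.float64(555.3), np.float64(-149.2), np.float64(87.5), np.float64(51.6), np.float64(-11.7))
('red', np.float64(554.5), np.float64(-344.0), np.float64(86.8), np.float64(53.4), np.float64(-0.2))
('red', np.float64(427.8), np.float64(-339.1), np.float64(89.0), np.float64(53.7), np.float64(12.3))
('blue', np.float64(662.6), np.float64(-151.9), np.float64(86.8), np.float64(50.6), np.float64(4.0))
('blue', np.float64(549.5), np.float64(-237.7), np.float64(86.0), np.float64(51.4), np.float64(8.5))
('blue', np.float64(426.6), np.float64(-245.6), np.float64(86.4), np.float64(52.4), np.float64(-13.7))
tray red [   0  122   80  111 4787] [745.  586.1 269.4 192.4   0. ]
tray red [ 105  281  110   52 5393] [432.4 287.  258.1 119.   88.8]
tray blue [ 109  217  109   49 5093] [588.9 280.9 256.9 115.6  89.4]
plate [ 254  247   39   55 1428] [507.7  17.2 123.1  78.4   6.4]
pin [14 16  7  7 41] [[652.2  32.6  19.5]]
hole [  3   3  13  13 118] [[507.7  17.1  24. ]]
```

Call:
jog_arm(steps=[[[0,0,-2],[2.6,4.6,-1.2],130],[[0,0,-2],[2.6,4.6,-1.2],130],[[0,0,-2],[2.6,4.6,-1.2],130],[[0,0,-2],[2.6,4.6,-1.2],130],[[0,0,-2],[2.5,4.6,-1.2],130],[[0,0,-2],[2.5,4.7,-1.2],130],[[0,0,0],[0,0,0],130]], squeeze=25)

```text
t: 0.98
position: [430.4, -334.5, 149.5]
eef_rot: [-3.12, -0.34, 0.001]
contact_force: [-0.9, 0.6, 0.2]
finger_gap: 42.9
```

```bash
python3 - <<'E'
from h import *
s=manip.observe();c=cam("wrist");im=manip.camera("wrist");cv2.imwrite("pics/w1.png",im[:,:,::-1])
x=Ro.from_rotvec(s["eef_rot"]).as_matrix();print(s["t"],s["position"],np.degrees(np.arctan2(x[1,0],x[0,0])),x[:,2],s["finger_gap"])
for k in("red","blue"):
    m=cv2.morphologyEx(masks(im)[k],cv2.MORPH_CLOSE,np.ones((5,5)))
    for p,b in blobs(m,400,90000): print(k,b,np.round(rect(c,p,20),1))
E
```

```text
0.975 [ 430.44066209 -334.52038791  149.5248872 ] 12.451322829900382 [-0.00107823  0.00312865 -0.99999452] 42.92942071061428
red [  53    0  108   83 4236] [ 539.7 -149.2   66.5   59.6   78.3]
red [ 335    0   94  138 6147] [ 553.7 -346.    89.2   53.     1.5]
red [ 303  177   68  109 4594] [ 427.4 -340.7   89.3   52.9   12.2]
blue [ 195    0   79  110 5733] [ 539.5 -241.5   71.4   53.2    8.1]
blue [ 176  145   98  127 4661] [ 426.4 -248.    90.6   53.2  -14. ]
```

View pics/w1.png

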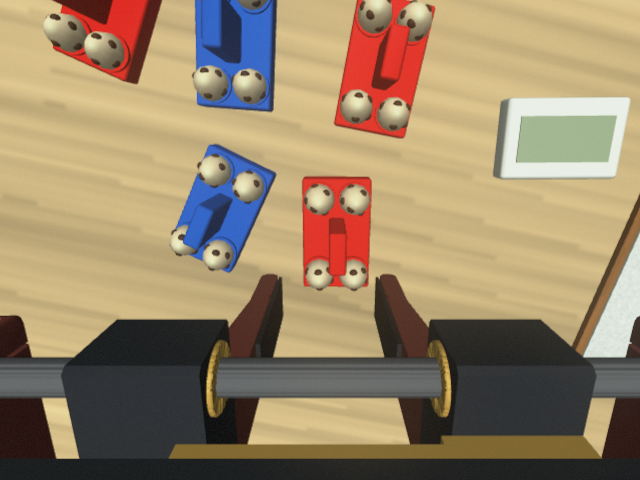

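The wrist view agrees with the top view to 2 mm: the target is the red carrier at (337,232), square to the fingers.

Call:
jog_arm(steps=[[[0,0,0],[-0.3,-0.6,-4],130],[[0,0,0],[0,0,-4],130],[[0,0,0],[0,0,-3.7],130],[[0,0,0],[0,0,0],255],[[0,0,0],[0,0,0],255],[[0,0,0],[0,0,0],255],[[0,0,0],[0,0,0],255],[[0,0,0],[0,0,1],255]], squeeze=25)

```text
t: 2.02
position: [425.3, -345.6, 44.1]
eef_rot: [-3.124, -0.328, 0.001]
contact_force: [0.5, 0.4, -1.1]
finger_gap: 12.1
```

Call:
jog_arm(steps=[[[0,0,0],[0,0,4.5],255],[[0,0,0],[0,0,4.5],255],[[0,0,0],[1,4,0],255],[[0,0,-1],[1,6,0],255],[[0,0,-2],[1,6,0],255],[[0,0,-2],[1,6,0],255],[[0,0,-2],[1,6,0],255],[[0,0,-2],[1,6,0],255]])

```text
t: 3.02
position: [485.8, -4.0, 134.5]
eef_rot: [3.14, 0.08, 0.002]
contact_force: [1.2, -0.5, -2.9]
finger_gap: 12.1
```

Call:
jog_arm(steps=[[[0,0,-2],[0,6,0],255],[[0,0,-2],[-1,6,0],255],[[0,0,0],[-1,6,0],255],[[0,0,0],[-1,6,0],255],[[0,0,0],[-1,6,0],255],[[0,0,0],[-1,4.7,0],255],[[0,0,0],[-0.2,2,0],255],[[0,0,0],[0,0,0],255]])

```text
t: 4.03
position: [433.3, 362.1, 133.9]
eef_rot: [-3.141, 0.025, -0.0]
contact_force: [-0.0, -1.0, -2.5]
finger_gap: 11.6
```

Call:
jog_arm(steps=[[[0,0,0],[0,0,-4.5],255],[[0,0,0],[0,0,-4],255],[[0,0,0],[0,0,-1],255],[[0,0,0],[0,0,0],255],[[0,0,0],[0,0,0],150],[[0,0,0],[0,0,0],150],[[0,0,0],[0,0,5],150],[[0,0,0],[0,0,5],150]])

```text
t: 5.03
position: [433.4, 361.0, 139.9]
eef_rot: [3.141, -0.028, -0.001]
contact_force: [1.1, 0.6, -0.2]
finger_gap: 36.2
```

```bash
cat >> h.py <<'E'
def check(name):
    c=cam("top"); im=manip.camera("top"); cv2.imwrite(f"pics/{name}.png",im[:,:,::-1])
    s=manip.observe(); x=Ro.from_rotvec(s["eef_rot"]).as_matrix()
    print("tcp",s["t"],s["position"].round(1),"yaw",np.degrees(np.arctan2(x[1,0],x[0,0])).round(1),s["finger_gap"])
    for r in carriers(im,c): print(r[0],*[float(v) for v in r[1:]])
E
python3 -c "
from h import *
check('t1')"
```

```text
tcp 5.075 [436.2 364.  146.9] yaw -1.0 36.511106842036185
red 555.3 -149.2 87.5 51.5 -11.7
red 555.0 -344.2 87.0 54.0 1.3
blue 662.7 -151.8 86.7 50.7 4.2
blue 549.5 -237.8 85.9 51.5 8.4
blue 426.6 -245.6 86.4 52.4 -13.7
```

Call:
jog_arm(steps=[[[0,0,0],[1,-6,0],130],[[0,0,0],[1,-6,0],130],[[0,0,0],[1,-6,0],130],[[0,0,0],[1,-6,0],130],[[0,0,0],[1,-6,0],130],[[0,0,0],[1,-6,0],130],[[0,0,1],[1,-6,0],130],[[0,0,1],[1,-6,0],130]])

```text
t: 6.08
position: [513.9, -120.7, 139.3]
eef_rot: [3.141, 0.029, 0.002]
contact_force: [0.5, 0.3, -0.8]
finger_gap: 43.0
```

Call:
jog_arm(steps=[[[0,0,0],[1,-6,0],130],[[0,0,0],[1,-6,0],130],[[0,0,0],[1,-6,0],130],[[0,0,0],[1.1,-3.7,0],130],[[0,0,0],[0,-1,-2.5],130],[[0,0,0],[0,0,-4],130],[[0,0,0],[0,0,-3],130],[[0,0,0],[0,0,-1],130]])

```text
t: 7.08
position: [553.4, -345.1, 31.9]
eef_rot: [-3.14, -0.027, 0.004]
contact_force: [-0.5, 0.3, 0.5]
finger_gap: 43.3
```

Call:
jog_arm(steps=[[[0,0,0],[0,0,0],255],[[0,0,0],[0,0,0],255],[[0,0,0],[0,0,0],255],[[0,0,0],[0,0,0],255],[[0,0,0],[0,0,4],255],[[0,0,0],[0,0,5.5],255],[[0,0,0],[-0.5,3,0],255],[[0,0,-1],[-1,6,0],255]])

```text
t: 8.07
position: [539.5, -257.5, 129.7]
eef_rot: [3.14, -0.008, 0.004]
contact_force: [1.3, 1.1, -2.6]
finger_gap: 12.4
```

Call:
jog_arm(steps=[[[0,0,-1],[-1,6,0],255],[[0,0,0],[-1,6,0],255],[[0,0,0],[-1,6,0],255],[[0,0,0],[-1,6,0],255],[[0,0,0],[-1,6,0],255],[[0,0,0],[-1,6,0],255],[[0,0,0],[-1,6,0],255],[[0,0,0],[-1,6,0],255]])

```text
t: 9.07
position: [459.0, 226.0, 129.0]
eef_rot: [3.141, -0.028, 0.001]
contact_force: [1.1, 0.0, -1.1]
finger_gap: 11.8
```

Call:
jog_arm(steps=[[[0,0,0],[-1.5,5,0],255],[[0,0,0],[-1.2,1.2,0],255],[[0,0,0],[0,0,-4],255],[[0,0,0],[0,0,-3.5],255],[[0,0,0],[0,0,-1.5],255],[[0,0,0],[0,0,0],255],[[0,0,0],[0,0,0],150],[[0,0,0],[0,0,0],150]])

```text
t: 10.07
position: [433.1, 286.6, 39.5]
eef_rot: [-3.141, 0.028, -0.002]
contact_force: [0.4, -0.4, -0.1]
finger_gap: 28.5
```

Call:
jog_arm(steps=[[[0,0,0],[0,0,5],130],[[0,0,0],[0,0,5],130],[[0,0,-2],[1.5,-6,0],130],[[0,0,-2],[1.5,-6,0],130],[[0,0,-2],[1.5,-6,0],130],[[0,0,-2],[1.5,-6,0],130],[[0,0,-2],[1.5,-6,0],130],[[0,0,-1],[1.5,-6,0],130]])

```text
t: 11.08
position: [523.1, -75.6, 139.5]
eef_rot: [-3.124, 0.329, -0.003]
contact_force: [1.1, 0.0, 0.5]
finger_gap: 43.4
```

Call:
jog_arm(steps=[[[0,0,0],[1.5,-5,0],130],[[0,0,0],[1.8,-2.7,0],130],[[0,0,0],[0,0,-4],130],[[0,0,0],[0,0,-4],130],[[0,0,0],[0,0,-2.5],130],[[0,0,0],[0,0,0],255],[[0,0,0],[0,0,0],255],[[0,0,0],[0,0,0],255]])

```text
t: 12.08
position: [556.6, -150.9, 35.2]
eef_rot: [3.124, -0.329, 0.004]
contact_force: [0.3, 0.9, 0.9]
finger_gap: 16.2
```

Call:
jog_arm(steps=[[[0,0,0],[0,0,0],255],[[0,0,0],[0,0,0],255],[[0,0,0],[0,0,4.5],255],[[0,0,0],[0,0,5],255],[[0,0,2],[-1.5,4,0],255],[[0,0,2],[-2,6,0],255],[[0,0,2],[-2,6,0],255],[[0,0,2],[-2,6,0],255]])

```text
t: 13.08
position: [480.4, 68.8, 129.0]
eef_rot: [-3.14, 0.109, -0.001]
contact_force: [0.7, 0.1, -0.8]
finger_gap: 11.8
```

Call:
jog_arm(steps=[[[0,0,2],[-2,6,0],255],[[0,0,1],[-2,6,0],255],[[0,0,0],[-1,2.2,0],255],[[0,0,0],[0,0,-4],255],[[0,0,0],[0,0,-3.5],255],[[0,0,0],[0,0,-1.5],255],[[0,0,0],[0,0,0],255],[[0,0,0],[0,0,0],150]])

```text
t: 14.08
position: [432.3, 208.0, 39.4]
eef_rot: [-3.141, 0.028, -0.002]
contact_force: [0.0, -0.8, 0.5]
finger_gap: 18.6
```

Call:
jog_arm(steps=[[[0,0,0],[0,0,0],140],[[0,0,0],[0,0,5],130],[[0,0,0],[0,0,5],130],[[0,0,2],[1.5,-5,0],130],[[0,0,2],[1.5,-6,0],130],[[0,0,2],[1.5,-6,0],130],[[0,0,2],[1.5,-6,0],130],[[0,0,1],[1.5,-6,0],130]])

```text
t: 15.08
position: [507.3, -84.2, 139.5]
eef_rot: [3.134, 0.22, 0.003]
contact_force: [0.8, 0.9, -0.1]
finger_gap: 43.3
```

```bash
python3 -c "
from h import *
check('t2')"
```

```text
tcp 15.125 [508.3 -94.  139.7] yaw 7.5 43.149705065567
blue 662.7 -151.8 86.7 50.7 4.2
blue 549.3 -237.8 85.5 51.8 8.3
blue 426.6 -245.6 86.4 52.4 -13.7
```

View pics/t2.png

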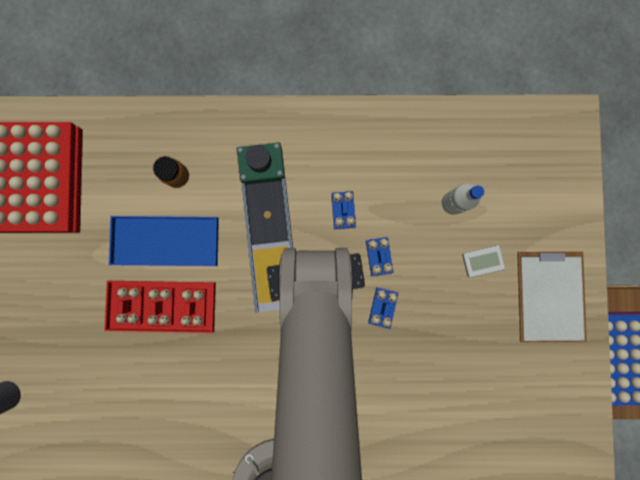

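The three red carriers sit in the red tray at (128–193,306). The blue ones haven't moved.

Call:
jog_arm(steps=[[[0,0,0],[1.5,-6,0],130],[[0,0,0],[1.5,-6,0],130],[[0,0,0],[1.4,-4,0],130],[[0,0,0],[0,0,-3],130],[[0,0,0],[0,0,-3],130],[[0,0,0],[0,0,0],130],[[0,0,0],[0,0,0],130]])

```text
t: 16.0
position: [551.4, -242.2, 79.9]
eef_rot: [3.133, 0.219, 0.002]
contact_force: [0.8, -1.3, 0.2]
finger_gap: 43.3
```

Call:
jog_arm(steps=[[[0,0,0],[0,0.2,-3],130],[[0,0,0],[0,0,-1.5],130],[[0,0,0],[0,0,0],255],[[0,0,0],[0,0,0],255],[[0,0,0],[0,0,0],255],[[0,0,0],[0,0,0],255],[[0,0,0],[0,0,4.5],255],[[0,0,0],[0,0,5],255]])

```text
t: 17.0
position: [549.7, -239.9, 128.9]
eef_rot: [-3.133, -0.219, 0.004]
contact_force: [1.0, 0.7, -1.5]
finger_gap: 11.9
```

Call:
jog_arm(steps=[[[0,0,-2],[0.4,5,0],255],[[0,0,-2],[0.4,6,0],255],[[0,0,-2],[0.4,6,0],255],[[0,0,-2],[0.4,6,0],255],[[0,0,-1],[0.4,6,0],255],[[0,0,0],[0.4,6,0],255],[[0,0,0],[0.4,6,0],255],[[0,0,0],[0.4,6,0],255]])

```text
t: 18.0
position: [582.5, 231.4, 128.7]
eef_rot: [3.141, -0.028, -0.0]
contact_force: [1.5, 0.5, -2.0]
finger_gap: 11.9
```

Call:
jog_arm(steps=[[[0,0,0],[0.4,6,0],255],[[0,0,0],[0.4,5,0],255],[[0,0,0],[0,1.5,0],255],[[0,0,0],[0,0,-4],255],[[0,0,0],[0,0,-3.5],255],[[0,0,0],[0,0,-1.5],255],[[0,0,0],[0,0,0],255],[[0,0,0],[0,0,0],150]])

```text
t: 19.0
position: [591.5, 354.6, 39.7]
eef_rot: [-3.141, 0.029, -0.002]
contact_force: [-0.6, 0.8, 0.4]
finger_gap: 18.8
```

Call:
jog_arm(steps=[[[0,0,0],[0,0,0],140],[[0,0,0],[0,0,5],130],[[0,0,0],[0,0,5],130],[[0,0,0],[0.8,-5,0],130],[[0,0,1],[0.8,-6,0],130],[[0,0,1],[0.8,-6,0],130],[[0,0,1],[0.8,-6,0],130],[[0,0,1],[0.8,-6,0],130]])

```text
t: 20.0
position: [631.1, 62.9, 139.5]
eef_rot: [-3.14, -0.083, -0.002]
contact_force: [1.3, 0.4, -0.2]
finger_gap: 43.0
```

Call:
jog_arm(steps=[[[0,0,1],[0.8,-6,0],130],[[0,0,0],[0.8,-6,0],130],[[0,0,0],[0.8,-6,0],130],[[0,0,0],[0.9,-3.8,0],130],[[0,0,0],[0,0,-3],130],[[0,0,0],[0,0,-3],130],[[0,0,0],[0,0,0],130],[[0,0,0],[0,0,0],130]])

```text
t: 21.0
position: [664.5, -153.2, 80.1]
eef_rot: [3.139, 0.11, 0.003]
contact_force: [-0.1, -0.4, 0.2]
finger_gap: 43.1
```

```bash
python3 -c "
from h import *
check('t3')"
```

```text
tcp 21.05 [ 664.8 -153.3   80.5] yaw 4.0 42.99234893893521
```

Call:
jog_arm(steps=[[[0,0,0],[-0.1,0,-3],130],[[0,0,0],[0,0,-1.5],130],[[0,0,0],[0,0,0],255],[[0,0,0],[0,0,0],255],[[0,0,0],[0,0,0],255],[[0,0,0],[0,0,0],255],[[0,0,0],[0,0,4.5],255],[[0,0,0],[0,0,5],255]])

```text
t: 22.05
position: [661.8, -153.1, 128.8]
eef_rot: [-3.139, -0.11, 0.004]
contact_force: [0.7, -0.1, -1.0]
finger_gap: 11.5
```

Call:
jog_arm(steps=[[[0,0,0],[-0.8,5,0],255],[[0,0,-1],[-1,6,0],255],[[0,0,-1],[-1,6,0],255],[[0,0,-1],[-1,6,0],255],[[0,0,-1],[-1,6,0],255],[[0,0,-1],[-1,6,0],255],[[0,0,0],[-1,6,0],255],[[0,0,0],[-0.5,2.4,0],255]])

```text
t: 23.05
position: [587.7, 286.2, 128.8]
eef_rot: [-3.139, 0.018, 0.001]
contact_force: [-0.2, 0.0, -0.6]
finger_gap: 12.0
```

Call:
jog_arm(steps=[[[0,0,0],[0,0,0],255],[[0,0,0],[0,0,-4],255],[[0,0,0],[0,0,-3.5],255],[[0,0,0],[0,0,-1.5],255],[[0,0,0],[0,0,0],255],[[0,0,0],[0,0,0],150],[[0,0,0],[0,0,0],140],[[0,0,0],[0,0,5],140]])

```text
t: 24.05
position: [587.2, 279.4, 86.0]
eef_rot: [3.138, -0.027, -0.01]
contact_force: [-0.1, 0.2, -0.0]
finger_gap: 37.9
```

Call:
jog_arm(steps=[[[0,0,0],[0,0,5],130],[[0,0,0],[-1.5,-5,0],130],[[0,0,-2],[-1.5,-6,0],130],[[0,0,-2],[-1.5,-6,0],130],[[0,0,-2],[-1.5,-6,0],130],[[0,0,-2],[-1.5,-6,0],130],[[0,0,-2],[-1.5,-6,0],130],[[0,0,-2],[-1.5,-5,0],130]])

```text
t: 25.05
position: [484.2, -121.7, 139.5]
eef_rot: [3.121, -0.36, 0.003]
contact_force: [0.7, 0.5, 0.4]
finger_gap: 43.0
```

```bash
python3 -c "
from h import *
check('t4')"
```

```text
tcp 25.1 [ 481.4 -128.9  139.3] yaw -13.7 43.21300589554486
blue 424.9 -258.0 86.4 31.6 -3.9
```

View pics/t4.png

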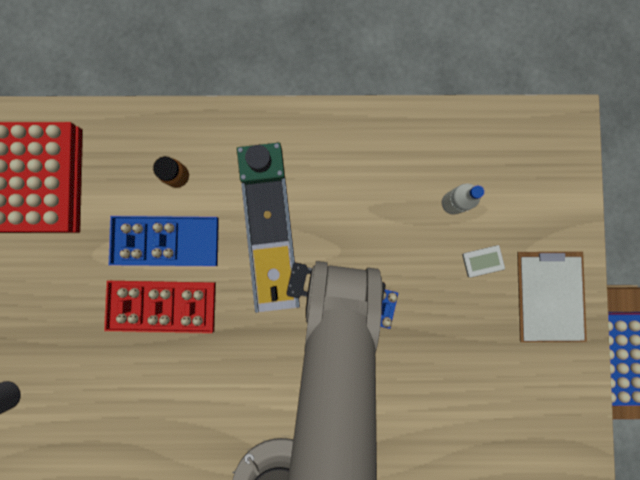

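```bash
python3 - <<'E'
from h import *
s=manip.observe();c=cam("wrist");im=manip.camera("wrist");cv2.imwrite("pics/w2.png",im[:,:,::-1])
print(s["position"])
m=cv2.morphologyEx(masks(im)["blue"],cv2.MORPH_CLOSE,np.ones((5,5)))
for p,b in blobs(m,400,90000): print(b,np.round(rect(c,p,20),1))
E
```

```text
[ 481.40056153 -128.88107595  139.34314383]
[ 445  205   88  110 5530] [ 426.5 -248.3   90.8   67.4  -13.9]
```

Two blue carriers are in the blue tray at (131,240) and (162,240). The last one, at (388,308), is only partly hidden by the arm, and the wrist view puts it where it was.

Call:
jog_arm(steps=[[[0,0,0],[-2,-5,0],130],[[0,0,0],[-2,-5,0],130],[[0,0,0],[-1.7,-2.8,0],130],[[0,0,0],[0,0,-3],130],[[0,0,0],[0,0,-3],130],[[0,0,0],[0,0,0],130],[[0,0,0],[0,0,0],130]])

```text
t: 26.02
position: [428.6, -247.1, 79.7]
eef_rot: [3.121, -0.355, 0.002]
contact_force: [0.3, -0.1, 0.9]
finger_gap: 42.9
```

Call:
jog_arm(steps=[[[0,0,-1],[-0.1,0,-3],130],[[0,0,0],[0,0,-1.5],130],[[0,0,0],[0,0,0],255],[[0,0,0],[0,0,0],255],[[0,0,0],[0,0,0],255],[[0,0,0],[0,0,0],255],[[0,0,0],[0,0,4.5],255],[[0,0,0],[0,0,5],255]])

```text
t: 27.02
position: [425.8, -246.8, 129.2]
eef_rot: [-3.118, 0.383, 0.004]
contact_force: [1.0, -0.1, -1.6]
finger_gap: 11.8
```

Call:
jog_arm(steps=[[[0,0,2],[1.6,5,0],255],[[0,0,2],[2,5.5,0],255],[[0,0,2],[2,5.5,0],255],[[0,0,2],[2,5.5,0],255],[[0,0,2],[2,5.5,0],255],[[0,0,2],[2,5.5,0],255],[[0,0,1],[2,5.5,0],255],[[0,0,0],[2,5.5,0],255]])

```text
t: 28.02
position: [582.9, 189.3, 128.6]
eef_rot: [3.141, -0.028, -0.0]
contact_force: [0.6, -0.5, -2.5]
finger_gap: 12.0
```

Call:
jog_arm(steps=[[[0,0,0],[0.6,1.8,0],255],[[0,0,0],[0,0,-4],255],[[0,0,0],[0,0,-3.5],255],[[0,0,0],[0,0,-1.5],255],[[0,0,0],[0,0,0],255],[[0,0,0],[0,0,0],150],[[0,0,0],[0,0,0],140],[[0,0,0],[0,0,5],140]])

```text
t: 29.02
position: [586.1, 204.7, 86.3]
eef_rot: [3.139, -0.027, -0.01]
contact_force: [0.2, 0.2, 0.5]
finger_gap: 37.3
```

```bash
python3 - <<'E'
from h import *
c=cam("scene");im=manip.camera("scene");cv2.imwrite("pics/s2.png",im[:,:,::-1])
E
```

```text
(no output)
```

View pics/s2.png

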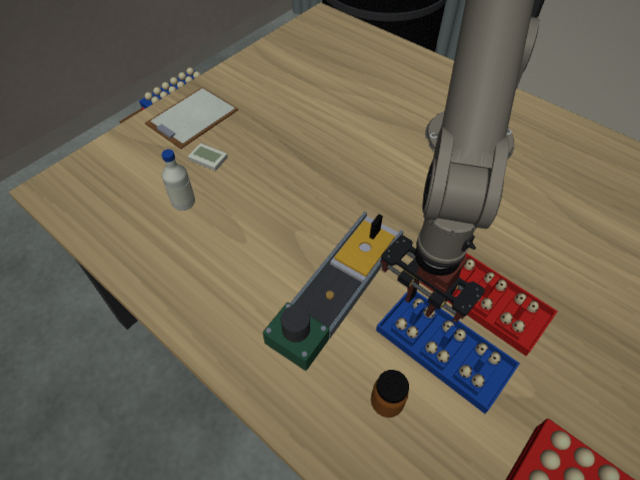

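All six are in their trays. The red carriers are at (480–520,295) and the blue at (410–480,350). The plate hasn't moved: its hole is at (365,247) and the pin at (330,295).

Call:
jog_arm(steps=[[[0,0,0],[0,0,5],130],[[0,0,1],[-2,-3,0],130],[[0,0,2],[-3,-5,0],130],[[0,0,2],[-3,-5,0],130],[[0,0,2],[-3,-5,0],130],[[0,0,0],[-1.3,-1.4,0],130],[[0,0,0],[0,0,0],130],[[0,0,0],[0,0,0],130]])

```text
t: 30.08
position: [467.1, 13.5, 139.1]
eef_rot: [-3.136, -0.167, -0.003]
contact_force: [-0.3, 0.1, 0.3]
finger_gap: 43.4
```

```bash
python3 - <<'E'
from h import *
s=manip.observe();c=cam("wrist");im=manip.camera("wrist");cv2.imwrite("pics/w3.png",im[:,:,::-1])
x=Ro.from_rotvec(s["eef_rot"]).as_matrix();print(s["position"],np.degrees(np.arctan2(x[1,0],x[0,0])))
for p,b in blobs(masks(im)["brass"],30,3000): print("brass",b,ray(c,p.mean(0),19.5).round(1))
for p,b in blobs(masks(im)["yellow"],500,90000): print("yel",b,np.round(rect(c,p,28),1))
E
```

```text
[467.10179002  13.54872849 139.13459401] 6.102519568419766
brass [149 206   2  55  55] [[451.4 151.3  19.5]]
brass [149 264   1  36  36] [[410.9 152.2  19.5]]
brass [206 341  22  76 607] [[324.1  98.8  19.5]]
brass [428 341  23  76 758] [[346.6 -97.6  19.5]]
yel [  269    86   123   180 18724] [506.7  16.7 128.2  82.9   6.2]
```

View pics/w3.png

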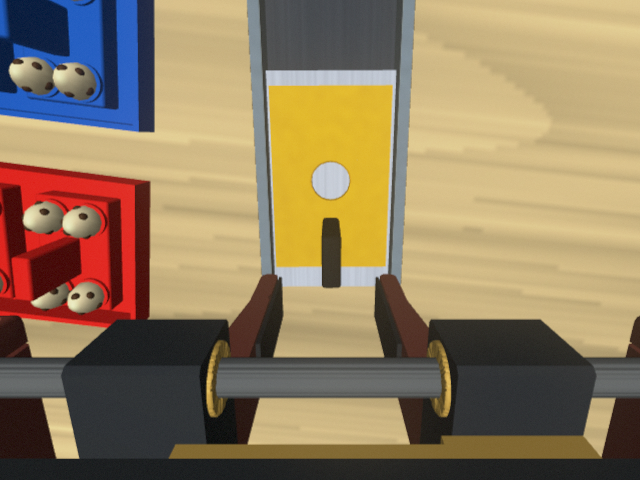

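Plate: hole at (330,180), tab at (331,250), centred between the fingers, yaw 6.2°.

Call:
jog_arm(steps=[[[0,0,0],[-0.1,-0.1,-4],130],[[0,0,0],[0,0,-4],130],[[0,0,0],[0,0,-1.2],130],[[0,0,0],[0,0,0],255],[[0,0,0],[0,0,0],255],[[0,0,0],[0,0,0],255],[[0,0,0],[0,0,0],255],[[0,0,0],[0,0,0],255]], squeeze=30)

```text
t: 31.12
position: [465.5, 11.0, 47.7]
eef_rot: [-3.137, -0.164, -0.003]
contact_force: [-1.2, 2.0, 6.5]
finger_gap: 12.2
```

Call:
jog_arm(steps=[[[0,0,0],[1,0.11,0],255],[[0,0,0],[1.5,0.16,0],255],[[0,0,0],[2,0.22,0],255],[[0,0,0],[2,0.22,0],255],[[0,0,0],[2,0.22,0],255],[[0,0,0],[1.5,0.16,0],255],[[0,0,0],[1,0.11,0],255],[[0,0,0],[0,0,0],255]])

```text
t: 32.12
position: [574.8, 22.6, 47.5]
eef_rot: [3.137, 0.164, -0.001]
contact_force: [-1.4, -0.1, 6.1]
finger_gap: 12.1
```

Call:
jog_arm(steps=[[[0,0,0],[1,0.11,0],255],[[0,0,0],[1,0.11,0],255],[[0,0,0],[1,0.11,0],255],[[0,0,0],[0.45,0.05,0],255],[[0,0,0],[0,0,0],255],[[0,0,0],[0,0,0],255]])

```text
t: 32.88
position: [608.6, 26.5, 46.3]
eef_rot: [3.137, 0.164, -0.001]
contact_force: [0.6, -0.5, -3.6]
finger_gap: 11.9
```

```bash
python3 - <<'E'
from h import *
c=cam("wrist");im=manip.camera("wrist")
m=masks(im);Y=[(p,b) for p,b in blobs(m["yellow"],500,90000)];
for p,b in Y: print("yel",b,np.round(rect(c,p,28),1))
cv2.imwrite("pics/w4.png",cv2.resize(im[100:340,220:440],None,fx=2,fy=2)[:,:,::-1])
E
```

```text
yel [  234    57   190   263 39523] [650.1  31.  126.4  83.4   5.9]
```

View pics/w4.png

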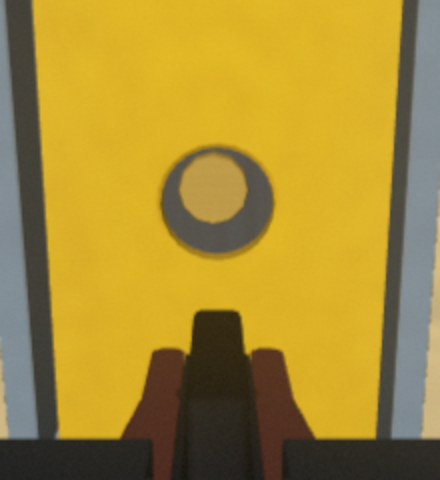

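In the crop the pin (212,188) shows inside the hole (217,201), about 2 mm too far ahead once parallax is taken off. I'll advance 2 mm and release.

Call:
jog_arm(steps=[[[0,0,0],[0.2,0.1,0],255],[[0,0,0],[0,0,0],255],[[0,0,0],[0,0,0],255],[[0,0,0],[0,0,0],170],[[0,0,0],[0,0,0],150],[[0,0,0],[0,0,0],150],[[0,0,0],[0,0,0],150]])

```text
t: 33.8
position: [611.3, 27.6, 46.8]
eef_rot: [-3.137, -0.164, -0.0]
contact_force: [0.6, 0.4, 0.6]
finger_gap: 36.1
```

Call:
jog_arm(steps=[[[0,0,0],[0,0,4],150],[[0,0,0],[0,0,5],150],[[0,0,0],[0,0,5],150],[[0,0,0],[-5,-3,3],150],[[0,0,0],[-5,-6,3],150],[[0,0,0],[-2,-6,0],150],[[0,0,0],[0,-6,0],150],[[0,0,0],[0,-6,0],150]])

```text
t: 34.8
position: [506.1, -226.8, 238.3]
eef_rot: [3.137, 0.165, 0.002]
contact_force: [0.7, 1.0, -0.3]
finger_gap: 36.0
```

Call:
jog_arm(steps=[[[0,0,0],[0,-6,0],150],[[0,0,0],[0,-6,0],150],[[0,0,0],[0,-6,0],150],[[0,0,0],[0,0,0],150]])

```text
t: 35.3
position: [503.9, -410.9, 237.3]
eef_rot: [3.135, 0.152, -0.002]
contact_force: [-0.5, 0.0, -0.1]
finger_gap: 36.3
```

```bash
python3 - <<'E'
from h import *
for n,(a,b,e,f) in {"top":(130,340,80,400),"scene":(190,430,240,560)}.items():
    c=cam(n);im=manip.camera(n);cv2.imwrite(f"pics/{n}_end.png",cv2.resize(im[a:b,e:f],None,fx=2,fy=2)[:,:,::-1])
    m=masks(im)
    for z in(18,28):
        for p,s in blobs(m["yellow"],300,5000): print(n,z,np.round(rect(c,p,z),1))
E
```

```text
top 18 [651.9  33.  127.9  82.9   6.1]
top 28 [650.7  31.9 126.7  82.1   6.1]
scene 18 [651.   29.3 128.6  82.1   6.2]
scene 28 [655.6  32.8 127.2  81.2   6.2]
```

View pics/top_end.png

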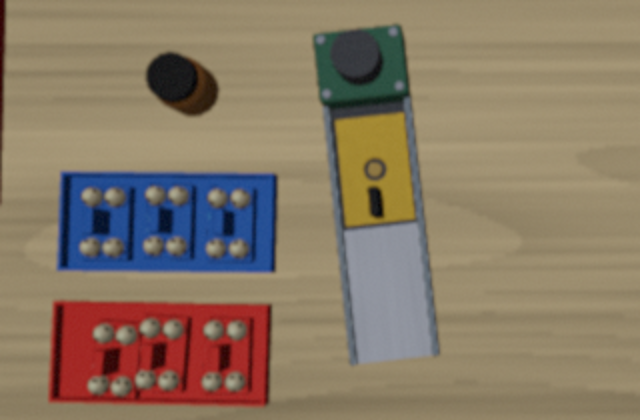

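View pics/scene_end.png

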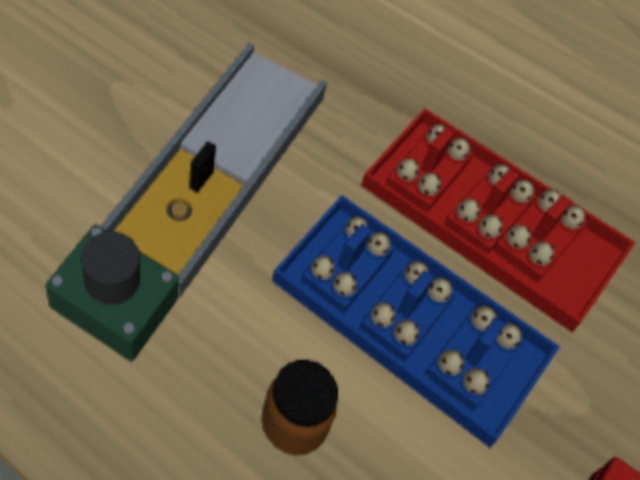

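The plate's hole is on the pin at (375,169) in the crop. The red carrier at the far left of its tray has been knocked against the middle one, around (113,360), so I'll look at that closely and check the plate's height against the starting pictures.

Call:
jog_arm(steps=[[[0,0,0],[0,5,0],150],[[0,0,-1],[0,6,0],150],[[0,0,-1],[0,6,0],150],[[0,0,-1],[0,6,0],150],[[0,0,-1],[0,6,0],150],[[0,0,-1],[0,6,0],150],[[0,0,-1],[0,6,0],150],[[0,0,-1],[0,6,0],150]])

```text
t: 36.4
position: [505.1, 68.6, 238.1]
eef_rot: [-3.141, 0.023, -0.001]
contact_force: [0.9, 0.4, 0.0]
finger_gap: 36.2
```

Call:
jog_arm(steps=[[[0,0,0],[-0.5,6,0],150],[[0,0,0],[-1,6,0],150],[[0,0,0],[-1,6,0],150],[[0,0,0],[-1,5,0],150],[[0,0,0],[-1,3,0],150],[[0,0,0],[0,0,0],150],[[0,0,0],[0,0,0],150]])

```text
t: 37.28
position: [460.9, 324.4, 237.7]
eef_rot: [3.141, -0.026, 0.0]
contact_force: [-0.4, 0.2, -0.6]
finger_gap: 36.3
```

```bash
python3 - <<'E'
from h import *
print(manip.observe()["position"])
im=manip.camera("wrist");cv2.imwrite("pics/w5.png",im[:,:,::-1])
def tri(a,b):
    P=[]
    for n,f in(("top",a),("scene",b)):
        im=cv2.imread(f)[:,:,::-1].copy() if isinstance(f,str) else f
        p=max(blobs(masks(im)["yellow"],300,5000),key=lambda q:len(q[0]))[0]
        hull=cv2.boxPoints(cv2.minAreaRect(p.astype(np.float32)))
        q=cv2.convexHull(p.astype(np.int32)); q=cv2.minEnclosingTriangle # unused
        M=cv2.moments(cv2.convexHull(p.astype(np.int32))); px=np.array([M["m10"]/M["m00"],M["m01"]/M["m00"]])
        p_=manip.camera_params(n); P.append((p_["mtx"]@np.c_[p_["R"],p_["t"]],px))
    X=cv2.triangulatePoints(P[0][0],P[1][0],P[0][1].reshape(2,1),P[1][1].reshape(2,1)).ravel(); return (X[:3]/X[3]).round(1)
print(tri("pics/top0.png","pics/scene0.png")); print(tri(manip.camera("top"),manip.camera("scene")))
E
```

```text
[460.86717119 324.41568939 237.69346324]
[508.2  16.3  26.2]
[652.3  31.6  18.2]
```

View pics/w5.png

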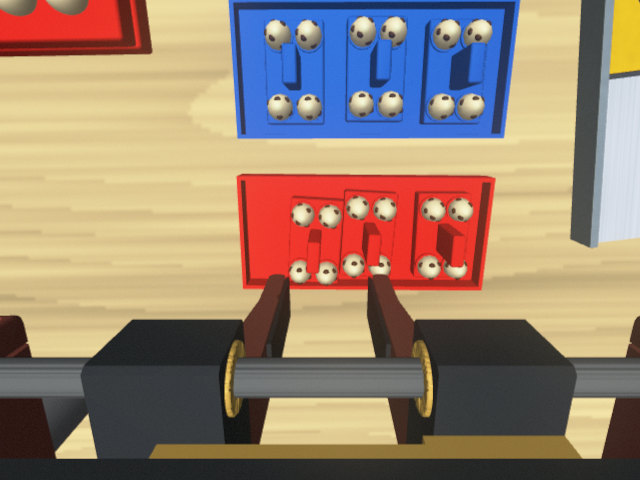

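The wrist view shows all three red carriers flat and upright. The two left ones stand side by side: their egg centres, x≈316 and 371, are about 56 mm apart, against a block width of 54 mm. The plate's triangulated height fell from 26.2 to 18.2 mm (expected top 28, then 18), and its hole is on the pin. The gripper is clear.

```bash
python3 -c "
from bench import manip
print(manip.close_job())"
```

```text
the job is handed in; nothing more can be done
None
```

The job is handed in, at about 37 s on the robot's clock. Six carriers were present, three red and three blue. I loaded all six into the tray of their own colour, then slid the yellow plate about 147 mm along its bed and released it over the pin.

**Carriers:** the last pictures show all six upright and flat. One red carrier had been knocked against its neighbour inside the tray. The two stand side by side about 56 mm apart, wider than the 54 mm block, so I left them.

**Plate:** its measured centre is at (652.3, 31.6) mm, against the pin at (652.2, 32.6) mm. The height measured 26.2 mm before the slide and 18.2 mm after. That is an 8 mm drop where 10 mm was expected, which is within the roughly 2 mm calibration error. The pin shows inside the hole.

**Bystanders:** I never touched the bottle, the jar or the hygrometer. The jar was still in place in the last pictures. The bottle and hygrometer were last seen unmoved just before the plate slide.

The gripper was clear of everything at hand-in. Nothing else failed or disagreed in the last checks.

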